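Count to the third gap and push the handle blank home

TASK

With the fingers closed, press lightly on the steel rail at the end of the rack nearest the red-handled clamp and run the fingertip along it, counting every gap, filled or empty, and stop over the third. Then push the walnut handle blank across the bench and into that third gap until it meets the back stop. Only push it, never lift it, leave everything else where it is, and finish with the hand clear.

Things in the scene. Friction and masses are not known exactly. Their poses are not given: they have to be found in the camera images.
- rack: Wooden rack fixed to the bench, 65 deep (x), 350 wide (y), 38 high. Origin: bench level, centre; x to the back, y to the robot's left. Seven dividers 10 thick, 34 high, rounded front ends at x=-35, make six floorless gaps 42 wide, open in front, centred at y=-130,-78,-26,26,78,130. Back stop's face at x=20: a walnut blank fully home has its centre at x=-17.5 and stands 20 out of the front.
- rail: Steel rail over the dividers' front ends, along y: 14 wide, 346 long, 8 thick. Origin: centre of its underside, at x=-25, y=0, z=44 in the rack's frame; top 52 above the bench. A brass dot marks each gap's centre, filled or not. Sprung: sinks evenly up to 10 when pressed (starts at about 1.2 N, bottoms at 3.2 N; then it is rigid), clear of the blanks below.
- block: The walnut handle blank to be pushed: dark brown bar 75 long (x) x 32 wide (y) x 26 high, about 60 g, lying flat and loose on the bench in front of the rack, on one side of the middle. Origin: centre of its underside. Slides freely, no springs.
- clamp: Black C-clamp with red T-handle on top, gripping a walnut paddle flat; fixed, 300 to one side of the rack's middle, beyond either end: that end is where counting starts. Origin: bench level under the screw. Blade 150 across, centred 35 behind (+x), 36 to 43 high, handle to 215 behind; clamp reaches 90 in front (-x); red handle 72 long along y, top 171 high.
- cork: Bystander: square cork sanding block 55 x 55 x 28 high, loose, in front of the rack on the other side of the middle from the walnut blank. Origin: centre of its underside.
- spare: Bystander: pale beech handle blank, 75 x 32 x 26 high, loose, already home in the leftmost gap (y = 130). Origin: centre of its underside. Its gap counts like the others.
- weight: Bystander: squat brass bench weight, 64 across, 60 high, beyond the end of the rack away from the clamp. Origin: centre of its underside.
- roller: Bystander: chrome hand roller lying on the right of the bench, 40 diameter x 100 long (along its y), wooden handle reaching 158 towards -x. Origin: bench level under the roller's middle.
- tray: Bystander: small plywood tray 55 x 103 x 22 high, fixed at the left of the bench, holding two orange balls. Origin: centre of its underside.
- ball0_center (a point): Centre of one orange ball, 40 across, loose in the tray.
- ball1_center (a point): Centre of the other orange ball, 40 across, loose in the tray.

How it is judged (in metres and radians):
On the way, in this order (a step that is already met when the one before it is completed fails the run):
1. fingertip on the rail over the first gap (contact force between the fingers and rail above 0.3 N and ((y of clamp in the frame of rack above 0 m and y of the grasp point in the frame of rack between 0.119 and 0.141 m) or (y of clamp in the frame of rack below 0 m and y of the grasp point in the frame of rack between -0.141 and -0.119 m))), for 0.04 s.
2. fingertip on the rail over the divider between the first and second gaps (contact force between the fingers and rail above 0.3 N and ((y of clamp in the frame of rack above 0 m and y of the grasp point in the frame of rack between 0.093 and 0.115 m) or (y of clamp in the frame of rack below 0 m and y of the grasp point in the frame of rack between -0.115 and -0.093 m))), for 0.04 s.
3. fingertip on the rail over the second gap (contact force between the fingers and rail above 0.3 N and ((y of clamp in the frame of rack above 0 m and y of the grasp point in the frame of rack between 0.067 and 0.089 m) or (y of clamp in the frame of rack below 0 m and y of the grasp point in the frame of rack between -0.089 and -0.067 m))), for 0.04 s.
4. fingertip on the rail over the divider between the second and third gaps (contact force between the fingers and rail above 0.3 N and ((y of clamp in the frame of rack above 0 m and y of the grasp point in the frame of rack between 0.041 and 0.063 m) or (y of clamp in the frame of rack below 0 m and y of the grasp point in the frame of rack between -0.063 and -0.041 m))), for 0.04 s.
5. fingertip on the rail over the third gap (contact force between the fingers and rail above 0.3 N and ((y of clamp in the frame of rack above 0 m and y of the grasp point in the frame of rack between 0.015 and 0.037 m) or (y of clamp in the frame of rack below 0 m and y of the grasp point in the frame of rack between -0.037 and -0.015 m))), for 0.04 s.
6. the walnut blank is home in the third gap (((y of clamp in the frame of rack above 0 m and y of block in the frame of rack between 0.018 and 0.034 m and x of block in the frame of rack between -0.0245 and -0.01 m and height (world z) of block below 0.006 m and angle between block's own z axis and vertical below 0.15 rad and angle between the x axis of block and the x axis of rack, either way round below 0.15 rad) or (y of clamp in the frame of rack below 0 m and y of block in the frame of rack between -0.034 and -0.018 m and x of block in the frame of rack between -0.0245 and -0.01 m and height (world z) of block below 0.006 m and angle between block's own z axis and vertical below 0.15 rad and angle between the x axis of block and the x axis of rack, either way round below 0.15 rad))), for 0.2 s.
At the end, for the whole second after the job is handed in: The walnut blank lies flat and still in the third gap counted from the clamp's end, within 7 mm of the back stop, within 8 mm of the gap's centre line and within 0.15 rad of its direction; cork, pale blank, weight and roller within 15 mm of their places, both balls in the tray (((y of clamp in the frame of rack above 0 m and y of block in the frame of rack between 0.018 and 0.034 m and x of block in the frame of rack between -0.0245 and -0.01 m and height (world z) of block below 0.006 m and angle between block's own z axis and vertical below 0.15 rad and angle between the x axis of block and the x axis of rack, either way round below 0.15 rad) or (y of clamp in the frame of rack below 0 m and y of block in the frame of rack between -0.034 and -0.018 m and x of block in the frame of rack between -0.0245 and -0.01 m and height (world z) of block below 0.006 m and angle between block's own z axis and vertical below 0.15 rad and angle between the x axis of block and the x axis of rack, either way round below 0.15 rad)) and linear speed of block below 0.01 m/s and distance of each of cork, spare, weight, roller from where it was at the start of the episode below 0.015 m and horizontal distance between each of ball0_center, ball1_center and tray below 0.04 m); the robot touches nothing.
It fails at once if the walnut blank is lifted, tipped or carried instead of pushed (height (world z) of block above 0.012 m or angle between block's own z axis and vertical above 0.35 rad).
It fails at once if the fingertip runs on along the rail towards the fourth gap (38 mm or more past the centre of the third) (contact force between the fingers and rail above 0.3 N and ((y of clamp in the frame of rack above 0 m and y of the grasp point in the frame of rack below -0.012 m) or (y of clamp in the frame of rack below 0 m and y of the grasp point in the frame of rack above 0.012 m))).
It fails at once if the rail is pressed with more than 20 N (contact force between the fingers and rail above 20 N).
It fails at once if the cork, pale blank, weight or roller is shifted more than 15 mm, or a ball leaves its tray (distance of any of cork, spare, weight, roller from where it was at the start of the episode above 0.015 m or horizontal distance between any of ball0_center, ball1_center and tray above 0.06 m).
It fails at once if the clamp is knocked (over 15 N) (contact force between the arm and clamp above 15 N).
It also fails if it takes over 64 s, if anything falls off the work surface, if the arm or the gripper's body presses on something with over 40 N, if the wrist force passes 120 N, or if a joint passes its speed limit or range.

ROBOT

A 6-joint arm with a two-finger parallel gripper is mounted at the origin on the work surface. World frame = base frame: x ahead of the robot, y to its left, z up, the work surface at z = 0. Lengths are in mm, angles in rad, forces in N, time in s.
With the tool pointing down it reaches from about 225 to 725 mm from the base axis. Payload 3.1 kg.
Tool frame: the origin (TCP) lies between the finger pads; the fingertips stand 11 mm ahead of it and the grasp point (between the pads) lies 8 mm behind it; z points along the fingers, y is the line along which they close (so a half turn about z gives the same grasp; the last joint's range is limited). The gripper opens to 85 mm and grips with 20 to 120 N. Pads are 22 mm wide; open, the fingers measure 114 mm over their backs; the gripper's body (76 mm by 85 mm) begins 54 mm behind the grasp point. The pads swing forward as they close: fully open they stand 13 mm farther back than shut.
Start: joints at [1.017, 0.048, 0.099, 1.622, 0, 1.443], TCP at [216.857, 478.111, 242.312] pointing down, gripper open.
Joint ranges: [-2.91, 2.91], [-0.99, 1.94], [-1.21, 1.42], [-2.12, 2.29], [-1.49, 1.47], [-3.14, 3.14]. Speed limits (rad/s): [2.79, 2.79, 3.14, 3.14, 3.14, 3.14].

INTERFACE

Orientations are given as a unit quaternion [w, x, y, z].
In Python, from rig import arm gives the robot as it stands. Calls block until the motion is done:
- arm.reach(position, orientation): joint-space move of the TCP to a pose.
- arm.servo_line(position, max_speed=150, orientation=None, threshold=None): straight line of the TCP; orientation=None keeps the orientation; max_speed is the mean speed in mm/s. With threshold (N) it stops when the force on the tool has changed by that much, and returns True; else False.
- arm.move_joints(angles): joint-space move.
- arm.gripper_to(opening, grip_force=None): opening from 0.0 (shut) to 1.0 (fully open); grip_force is the grip in N (None keeps the last); returns when the fingers have stopped.
- arm.hold(seconds).
- arm.inverse_kinematics(position, orientation): joint angles nearest the present ones, or None.
- arm.camera(name): name is "scene" or "side" or "wrist"; returns the picture (480x640x3 uint8, red, green, blue); there is no depth.
- arm.calibration(name): a dict with "vfov" (degrees; the focal length in pixels is half the picture's height over the tangent of half this angle, whatever the lens; pixels are square), "cx", "cy" (the principal point, pixels), "distortion" ([k1, k2, p1, p2, k3] as OpenCV has them; the pictures are not rectified), "position" and "rotation" of the camera in the world. Camera axes: x right, y down, z forward; pixel columns grow to the right and rows downward; lengths in mm; the calibration is good to about 2 mm. A picture is of the moment at which its call begins: read the wrist's pose just before it. calibration takes no time and is no camera call; for the wrist camera it gives the pose at the moment of the call.
A pose or a line that the arm cannot do raises arm.PlanningError and nothing moves.
- arm.sign_off(): hands the job in; it is judged then, once.
Readings, each from a call of its own:
- arm.get_time(): time.
- arm.get_q(): joint angles.
- arm.get_joint_vel(): joint speeds.
- arm.get_tau(): joint torques, N m.
- arm.get_tool_pos(): TCP position.
- arm.get_ee_rot(): TCP orientation.
- arm.get_force(): force on the tool from outside, world axes, zero at the start.
- arm.get_torque(): the same for the moment, N m.
- arm.get_opening(): opening from 0.0 (shut) to 1.0 (fully open).
- arm.get_grip_force(): force on a finger pad.
Only numpy, scipy, OpenCV 4.12 (cv2) and the standard library are available. Lean on these libraries where they do the work, as an engineer would, in place of code of your own. Each camera call takes 0.05 s, during which the arm holds its last target. There are 200 camera calls.

## Working session

There is one attempt and no reset: what is moved stays moved. The work goes in short steps, each a Python script; the robot and the scene stay as the last script left them, time stands still between calls to the robot, and variables do not carry over. Pictures are saved under pics/ and viewed, at most 10 in all, crops included, and the job is handed in when it is done.

```bash
mkdir -p pics; python3 - <<'E'
from rig import arm
import cv2
for n in("scene","side"):
    p=arm.camera(n); cv2.imwrite(f"pics/{n}0.png",p[:,:,::-1]); print(n,arm.calibration(n))
print(arm.get_time(),arm.get_ee_rot(),arm.get_force())
E
```

```text
scene {'vfov': 51.55265386365012, 'cx': 320.971867819662, 'cy': 243.5071605310614, 'distortion': array([-0.03381482,  0.        ,  0.        ,  0.        ,  0.        ]), 'position': array([1398.84582488,   90.14043513, 1050.43804023]), 'rotation': array([-0.23237874,  0.63218642,  0.68865133, -0.26851407])}
side {'vfov': 57.92801596828628, 'cx': 321.2171386185493, 'cy': 242.54533946159808, 'distortion': array([-0.01593904,  0.        ,  0.        ,  0.        ,  0.        ]), 'position': array([  64.41991713, -551.59413818,  694.3806999 ]), 'rotation': array([-0.38681398,  0.84893685, -0.33018292,  0.14373733])}
0.1 [-3.59967380e-04  2.11278139e-01  9.77425406e-01 -9.97464315e-04] [-0.08169449 -0.46021914 -0.35287139]
```

View pics/scene0.png

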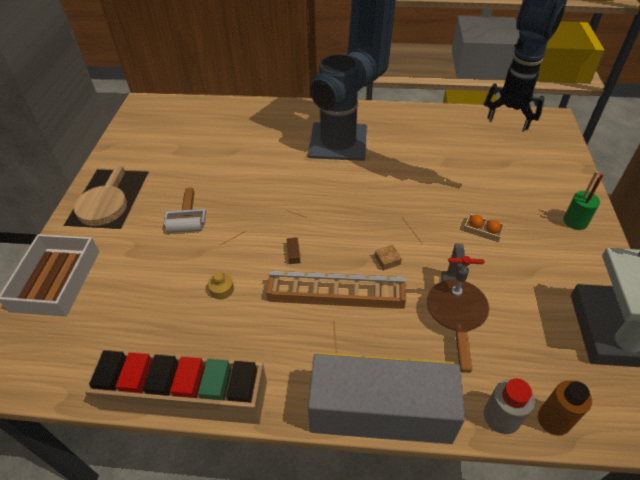

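View pics/side0.png

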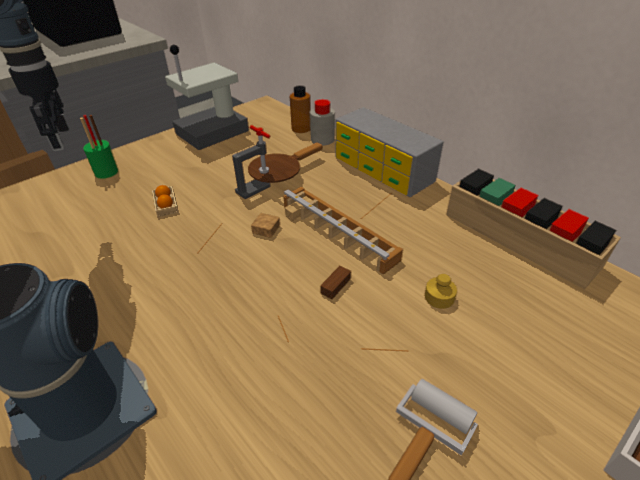

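The scene view shows the clamp at image right (475,260), which is +y, so counting starts at rack y=+130 and the third gap is y=+26. The walnut blank is at (292,250), the cork at (388,257), and the rail runs from (269,274) to (405,281). The side view agrees: blank (336,282), rail from (287,192) to (398,257).

```bash
cat > h.py <<'E'
from rig import arm
import numpy as np, cv2
from scipy.spatial.transform import Rotation as R
def ray(cal,px):
    f=240/np.tan(np.radians(cal['vfov'])/2)
    K=np.array([[f,0,cal['cx']],[0,f,cal['cy']],[0,0,1]])
    u=cv2.undistortPoints(np.array(px,float).reshape(-1,1,2),K,np.array(cal['distortion'])).reshape(-1,2)
    w,x,y,z=cal['rotation']
    return R.from_quat([x,y,z,w]).apply(np.c_[u,np.ones(len(u))])
def onplane(cal,px,z):
    d=ray(cal,px);c=np.array(cal['position'])
    return c+d*((z-c[2])/d[:,2])[:,None]
def tri(c1,p1,c2,p2):
    out=[]
    for a,b in zip(ray(c1,p1),ray(c2,p2)):
        A=0;B=0
        for c,d in((c1,a),(c2,b)):
            d=d/np.linalg.norm(d);P=np.eye(3)-np.outer(d,d);A=A+P;B=B+P@c['position']
        out.append(np.linalg.solve(A,B))
    return np.array(out)
def down(yaw): # tool z down, tool y axis at angle yaw from world y
    q=(R.from_euler('z',yaw)*R.from_quat([0,1,0,0])).as_quat(); return [q[3],q[0],q[1],q[2]]
E
python3 - <<'E'
from h import *
np.set_printoptions(precision=1,suppress=True)
s,d=arm.calibration("scene"),arm.calibration("side")
P=onplane(s,[(268,274),(405,280)],52);print("rail scene",P)
print("rail side",onplane(d,[(398,256),(287,192)],52))
print("blank",onplane(s,[(292,246)],26),onplane(d,[(337,279)],26),"cork",onplane(s,[(388,254)],28))
print("clamp handle",onplane(s,[(466,261)],165),onplane(d,[(260,131)],165))
print("weight",onplane(s,[(220,290)],20),"roller",onplane(s,[(187,220)],20))
m=P.mean(0)
for q in (down(0),down(np.pi/2)):
  print(arm.inverse_kinematics([m[0]-80,m[1]-40,330],q))
w=arm.calibration("wrist");print(w, arm.get_tool_pos())
E
```

```text
rail scene [[ 632.2 -136.7   52. ]
 [ 624.4  210.8   52. ]]
rail side [[ 643.  -150.3   52. ]
 [ 619.6  203.6   52. ]]
blank [[510.4 -92.6  26. ]] [[516.1 -92.4  26. ]] cork [[521.  169.8  28. ]]
clamp handle [[646.3 337.8 165. ]] [[646.7 339.3 165. ]]
weight [[ 669.1 -259.3   20. ]] roller [[ 428.1 -413.8   20. ]]
[-0.1  0.2  0.4  1.8  0.  -0.1]
[-0.1  0.2  0.4  1.8  0.  -1.7]
{'vfov': 64.19261735801288, 'cx': 314.65792998444897, 'cy': 246.46150601614656, 'distortion': array([0., 0., 0., 0., 0.]), 'position': array([139. , 512.5, 372.3]), 'rotation': array([0.1, 0.8, 0.5, 0.1])} [216.6 477.7 241.2]
```

```bash
python3 - <<'E'
from h import *
np.set_printoptions(precision=2,suppress=True)
arm.reach([480,30,300],down(0)); arm.gripper_to(0.0)
arm.hold(0.3)
c=arm.calibration("wrist");p=arm.camera("wrist");cv2.imwrite("pics/w1.png",p[:,:,::-1])
import pickle;pickle.dump(c,open("w1.pkl","wb"));print(c,arm.get_tool_pos(),arm.get_q(),arm.get_time(),arm.get_force())
E
```

```text
{'vfov': 64.19261735801288, 'cx': 314.65792998444897, 'cy': 246.46150601614656, 'distortion': array([0.02, 0.  , 0.  , 0.  , 0.  ]), 'position': array([394.8 ,  29.87, 431.08]), 'rotation': array([0.12, 0.7 , 0.7 , 0.12])} [479.99  30.01 300.02] [-0.08 -0.04  0.12  1.74  0.   -0.08] 3.1083 [-1.02 -0.3  -0.24]
```

View pics/w1.png

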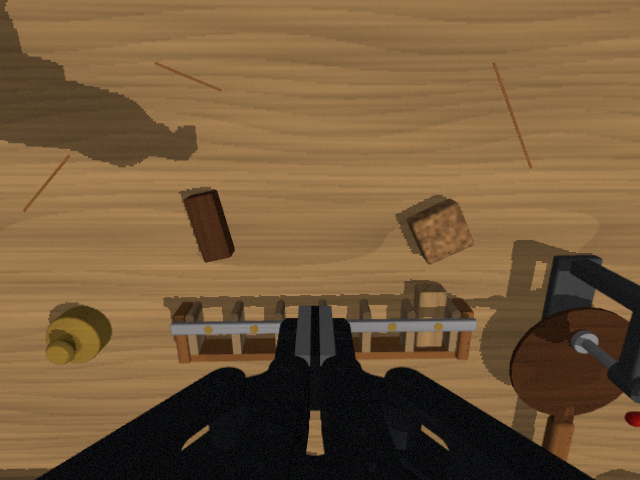

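The wrist view shows the brass dots at about (208,330), (254,329), (392,327) and (438,327). The pale blank is in the clamp-end gap (430,315), the walnut blank is tilted at (210,226), and the cork is at (441,231).

```bash
python3 - <<'E'
from h import *
import pickle
np.set_printoptions(precision=2,suppress=True)
c=pickle.load(open("w1.pkl","rb"));p=cv2.imread("pics/w1.png")
hsv=cv2.cvtColor(p,cv2.COLOR_BGR2HSV)
m=cv2.inRange(hsv,(15,90,110),(35,255,255)); m[:318]=0;m[338:]=0;m[:,:190]=0;m[:,455:]=0
n,l,st,ce=cv2.connectedComponentsWithStats(m)
d=[ce[i] for i in range(1,n) if 15<st[i,4]<150];print(d)
P=onplane(c,d,52);print(P)
roi=hsv[175:275,170:250]; print(hsv[225,205:245:3].tolist())
cv2.imwrite("pics/crop.png",cv2.resize(p[180:350,165:265],None,fx=5,fy=5)[:600] if 0 else cv2.resize(p[180:275,165:265],None,fx=6,fy=6,interpolation=cv2.INTER_CUBIC))
E
```

```text
[array([212.65, 319.1 ]), array([253.69, 318.96]), array([378.5, 318. ]), array([391.94, 326.83]), array([253.65, 328.73]), array([207.76, 329.88]), array([366.29, 334.76]), array([410. , 334.5]), array([452.07, 334.59]), array([192.68, 336.05]), array([235.24, 335.44])]
[[ 611.24  -84.97   52.  ]
 [ 611.19  -39.12   52.  ]
 [ 610.04  100.5    52.  ]
 [ 621.25  116.2    52.  ]
 [ 623.65  -39.81   52.  ]
 [ 624.98  -91.65   52.  ]
 [ 631.53   87.75   52.  ]
 [ 631.1   137.24   52.  ]
 [ 631.05  184.68   52.  ]
 [ 632.9  -109.42   52.  ]
 [ 632.29  -61.16   52.  ]]
[[9, 151, 81], [11, 162, 77], [10, 166, 72], [14, 176, 74], [11, 159, 74], [13, 178, 63], [13, 208, 38], [11, 211, 35], [16, 128, 135], [17, 129, 136], [16, 127, 137], [15, 128, 139], [16, 126, 138], [16, 126, 140]]
```

View pics/crop.png

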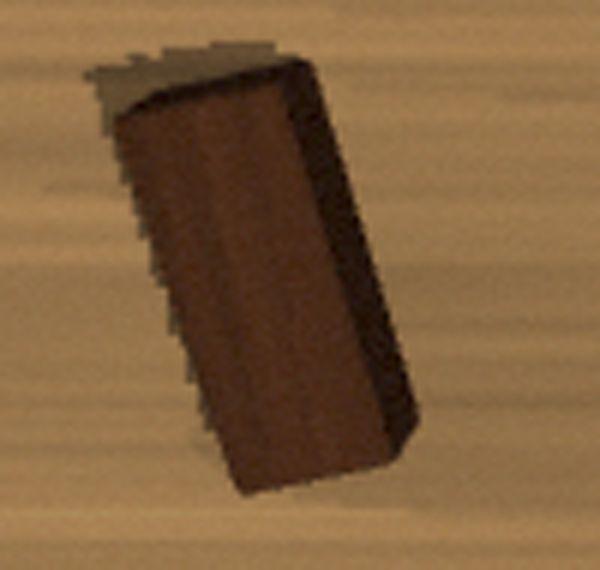

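The zoomed crop shows the blank's top face clearly. Its corners in full-image pixels are (184.2,199.7), (212.5,193.3), (230,257) and (205.5,262.5).

Next I'll do the rail run.

```bash
cat >> h.py <<'E'
YAW=0.018; O=np.array([647.7,38.6])
def W(x,y,z): # rack -> world
    c,s=np.cos(YAW),np.sin(YAW); return [O[0]+c*x-s*y,O[1]+s*x+c*y,z]
def toR(p):
    c,s=np.cos(YAW),np.sin(YAW); d=np.array(p)[...,:2]-O; return np.stack([c*d[...,0]+s*d[...,1],-s*d[...,0]+c*d[...,1]],-1)
E
python3 - <<'E'
from h import *
import pickle
np.set_printoptions(precision=2,suppress=True)
c=pickle.load(open("w1.pkl","rb"))
B=onplane(c,[(184.2,199.7),(212.5,193.3),(230,257),(205.5,262.5)],26)
r=toR(B);print("block rack corners",r,r.mean(0), np.linalg.norm(r[0]-r[3]),np.linalg.norm(r[0]-r[1]))
a=(r[2]-r[1])+(r[3]-r[0]);print("yaw",np.arctan2(a[1],a[0]))
print("cork",toR(onplane(c,[(410,218),(459,200),(473,244),(433,264)],28)))
q=down(YAW)
arm.reach(W(-25,130,110),q)
arm.servo_line(W(-25,130,72),80)
f0=arm.get_force();print(f0)
hit=arm.servo_line(W(-25,130,58),15,threshold=2.5)
print(hit,arm.get_tool_pos(),arm.get_force()-f0,arm.get_time())
E
```

```text
block rack corners [[-169.11 -146.14]
 [-175.51 -115.17]
 [-102.7  -103.21]
 [ -96.58 -131.53]] [-135.98 -124.01] 73.98805553714551 31.619966938859722
yaw 0.18082743849421712
cork [[-144.88   96.63]
 [-163.63  147.36]
 [-113.77  167.88]
 [ -90.74  125.81]]
[0.87 0.64 0.45]
False [620.41 168.18  58.24] [-0.06 -0.05  1.14] 5.875
```

```bash
python3 - <<'E'
from h import *
np.set_printoptions(precision=2,suppress=True)
f0=arm.get_force()
z=56
hit=arm.servo_line(W(-25,130,z),15,threshold=2.5)
print(hit,arm.get_tool_pos(),arm.get_force());arm.hold(.3);print(arm.get_force())
if not hit:
  for y in (104,78,52,26):
    arm.servo_line(W(-25,y,z),40); arm.hold(.1); print(toR(arm.get_tool_pos()),arm.get_force())
c=arm.calibration("side");p=arm.camera("side");cv2.imwrite("pics/s2.png",cv2.resize(p[160:300,230:430,::-1],None,fx=4,fy=4)); print(arm.get_time())
E
```

```text
False [620.45 168.15  56.03] [0.02 0.01 2.47]
[-0.88 -0.67  3.  ]
[-24.91 103.08] [ 0.65 -2.14  3.51]
[-25.03  77.19] [ 0.68 -2.1   2.27]
[-24.98  51.18] [ 0.24 -2.06  2.82]
[-25.03  25.18] [-0.25 -1.5   2.39]
10.1083
```

View pics/s2.png

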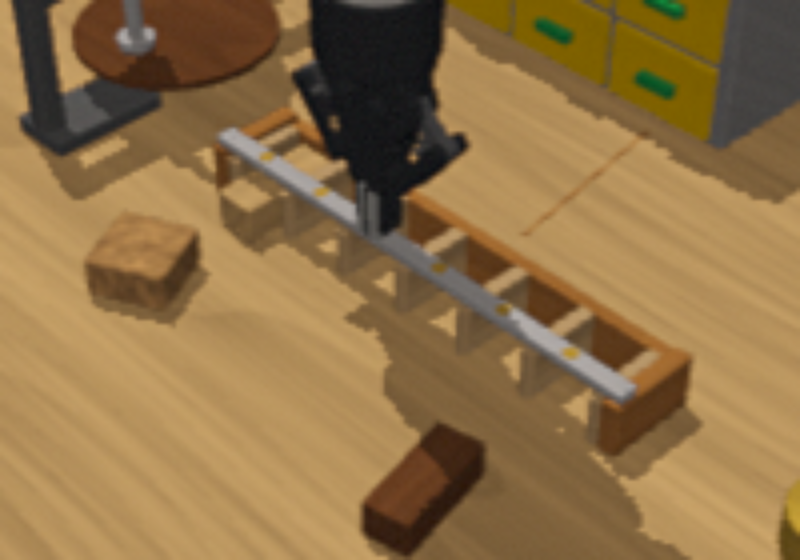

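The side view shows the fingertips at (380,225) in the crop, on the rail over the third dot: two dots are visible on the clamp side and three beyond. I'll lift off and push the blank sideways with two fingers.

```bash
python3 - <<'E'
from h import *
import pickle
np.set_printoptions(precision=2,suppress=True)
arm.servo_line(W(-25,26,100),100)
arm.servo_line(W(-100,26,130),200)
q=down(YAW-np.pi/2)
arm.reach(W(-136,-195,110),q); arm.gripper_to(0.35)
arm.servo_line(W(-136,-195,15),100)
print(arm.get_tool_pos(),arm.get_force(),arm.get_opening())
arm.servo_line(W(-136,-15,15),45)
print(toR(arm.get_tool_pos()),arm.get_force())
arm.servo_line(W(-136,-35,15),60)
arm.servo_line(W(-136,-80,230),150);arm.hold(.2)
c=arm.calibration("wrist");p=arm.camera("wrist");cv2.imwrite("pics/w3.png",p[:,:,::-1])
pickle.dump(c,open("w3.pkl","wb"));print(arm.get_time())
E
```

```text
[ 515.97 -159.18   15.89] [ 0.05 -0.66  0.4 ] 0.35281855101515674
[-136.01  -15.08] [-0.21 -0.59 -0.11]
20.3083
```

View pics/w3.png

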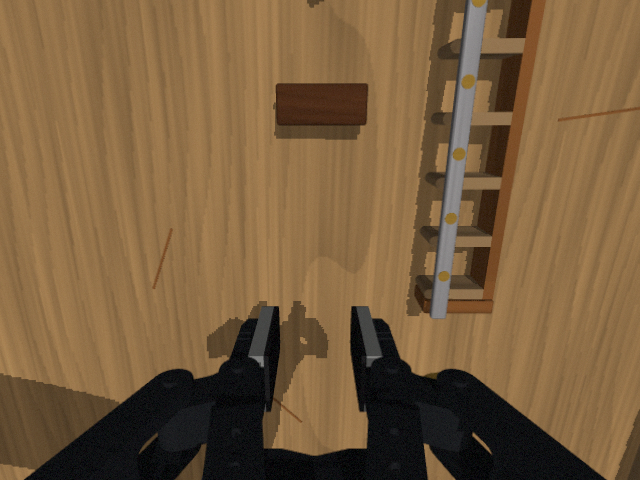

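The blank is now square to the rack at about (277..367, 84..125). The dots are at (468,82), (459,154), (451,218) and (444,276).

```bash
python3 - <<'E'
from h import *
import pickle
np.set_printoptions(precision=2,suppress=True)
c=pickle.load(open("w3.pkl","rb"));p=cv2.imread("pics/w3.png")
print("dots",toR(onplane(c,[(478,3),(468,82),(459,154),(451,218),(444,276)],52)))
hsv=cv2.cvtColor(p,cv2.COLOR_BGR2HSV)
m=((hsv[...,2]<85)&(hsv[...,1]>120)).astype(np.uint8);m[:75]=0;m[135:]=0;m[:,:265]=0;m[:,380:]=0
ct=max(cv2.findContours(m,0,2)[0],key=cv2.contourArea);b=cv2.boxPoints(cv2.minAreaRect(ct));print(b)
r=toR(onplane(c,b,26));print(r,r.mean(0));print(hsv[80:132:2,320,2])
E
```

```text
dots [[ -24.97   75.39]
 [ -24.87   25.66]
 [ -24.87  -25.92]
 [ -25.01  -77.57]
 [ -25.08 -129.79]]
[[276. 134.]
 [276.  83.]
 [367.  83.]
 [367. 134.]]
[[-170.27  -11.78]
 [-168.87   27.34]
 [ -95.88   27.23]
 [ -94.08  -11.86]] [-132.28    7.73]
[142 141  66  72  75  75  75  73  74  69  76  79  77  78  75  68  65  71
  73  73  68  60  46  90  90  87]
```

```bash
python3 - <<'E'
from h import *
import pickle
np.set_printoptions(precision=2,suppress=True)
arm.servo_line(W(-133,-40,15),150)
arm.servo_line(W(-133,-0.5,15),30)
arm.servo_line(W(-133,-35,15),80)
arm.servo_line(W(-150,-35,90),150)
q=down(YAW)
arm.reach(W(-212,26,90),q);arm.gripper_to(0.0)
arm.servo_line(W(-212,26,17),100)
arm.servo_line(W(-130,26,17),40)   # brings the nose near the divider ends
print(toR(arm.get_tool_pos()),arm.get_force(),arm.get_time())
p=arm.camera("side");cv2.imwrite("pics/s4.png",cv2.resize(p[160:300,230:430,::-1],None,fx=4,fy=4))
E
```

```text
[-130.03   26.04] [ 0.3  -0.2   0.24] 29.4167
```

View pics/s4.png

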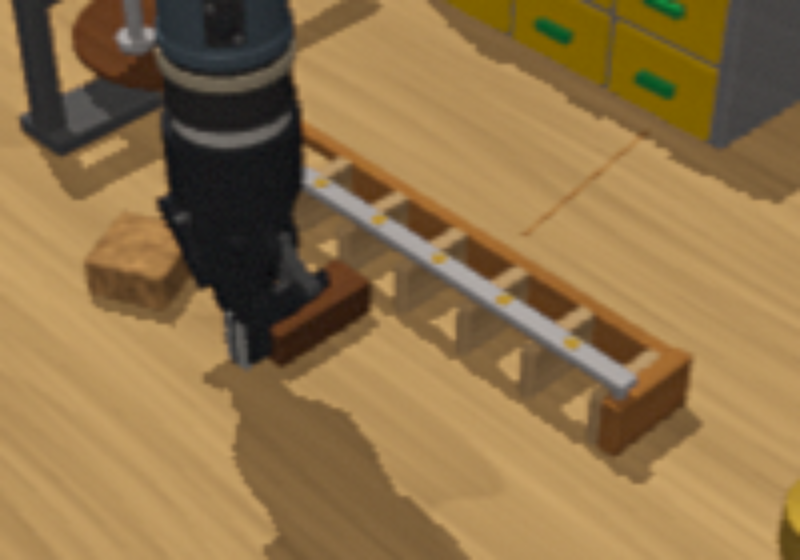

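The closed fingers at (250,340) are behind the blank, which is square and points at the third gap (dot at (378,218)), with the cork undisturbed. I'll push it home.

```bash
python3 - <<'E'
from h import *
import pickle
np.set_printoptions(precision=2,suppress=True)
h=arm.servo_line(W(-75,26,17),30,threshold=6);print(h,toR(arm.get_tool_pos()),arm.get_force())
if not h:
    h=arm.servo_line(W(-60,26,17),12,threshold=4);print(h,toR(arm.get_tool_pos()),arm.get_force())
    arm.hold(.2)
arm.servo_line(W(-110,26,17),60)
arm.servo_line(W(-150,26,200),150);arm.hold(.2)
c=arm.calibration("wrist");p=arm.camera("wrist");cv2.imwrite("pics/w5.png",p[:,:,::-1])
pickle.dump(c,open("w5.pkl","wb"));print(arm.get_time())
E
```

```text
False [-75.01  26.01] [ 0.48 -0.04  0.01]
True [-65.39  26.04] [ 0.62  1.16 -0.48]
35.0583
```

View pics/w5.png

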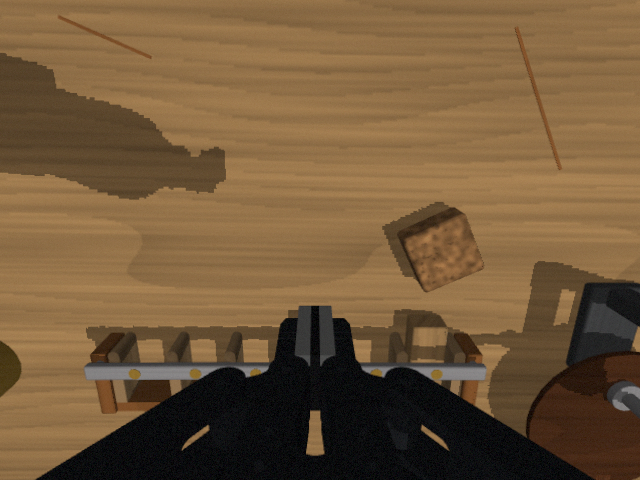

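The fingers hide the third gap in this view; the cork, at (441,249), hasn't moved. The push stopped on contact at x=-65.4, where a home blank would put it. I'll move the hand aside and check.

```bash
python3 - <<'E'
from h import *
import pickle
np.set_printoptions(precision=2,suppress=True)
arm.reach(W(-170,-90,200),down(YAW));arm.hold(.2)
c=arm.calibration("wrist");p=arm.camera("wrist");cv2.imwrite("pics/w6.png",p[:,:,::-1])
pickle.dump(c,open("w6.pkl","wb"))
hsv=cv2.cvtColor(p[:,:,::-1].copy(),cv2.COLOR_BGR2HSV)
print(arm.get_time())
E
```

```text
35.85
```

View pics/w6.png

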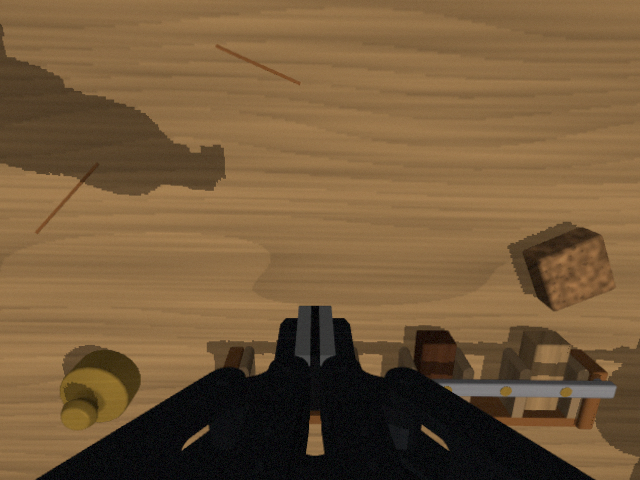

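The walnut blank sits in the third gap, with its top front edge at about (418..456, 347). The pale blank's edge is at (530..572, 345).

```bash
python3 - <<'E'
from h import *
import pickle
np.set_printoptions(precision=1,suppress=True)
c=pickle.load(open("w6.pkl","rb"));p=cv2.imread("pics/w6.png")
g=cv2.cvtColor(p,6).astype(int)
print(g[325:360,436].tolist());print(g[360,405:470].tolist())
print(toR(onplane(c,[(418,347),(456,346),(530,346),(572,345)],26)))
E
```

```text
[117, 84, 69, 67, 69, 44, 19, 17, 22, 19, 21, 20, 19, 12, 14, 17, 23, 22, 20, 39, 46, 49, 45, 49, 45, 46, 46, 48, 45, 44, 46, 45, 47, 45, 45]
[57, 55, 56, 53, 55, 52, 54, 52, 38, 17, 12, 19, 15, 16, 15, 26, 27, 31, 33, 38, 40, 49, 48, 49, 49, 45, 45, 48, 40, 46, 49, 49, 52, 53, 54, 51, 47, 48, 46, 46, 45, 45, 45, 44, 43, 50, 48, 49, 47, 36, 50, 50, 53, 59, 58, 57, 55, 57, 52, 54, 54, 53, 72, 123, 123]
[[-51.8   5.9]
 [-53.1  40.6]
 [-53.6 107.8]
 [-55.  145.2]]
```

```bash
python3 -c "
from rig import arm
print(arm.sign_off(),arm.get_time())"
```

```text
the job is handed in; nothing more can be done
the job is handed in; nothing more can be done
```

I ran the closed fingertip along the rail from the clamp's end and stopped it over the third gap, then pushed the walnut blank into that gap up to the back stop; the last picture puts it about 2 mm off the gap's centre line and within about 3 mm of fully home, and the job is handed in with the hand clear, though no verdict came back.

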